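Find the key that opens the lock-up box

ROBOT

A 7-joint arm with a two-finger parallel gripper is mounted at the origin on the work surface. World frame = base frame: x ahead of the robot, y to its left, z up, the work surface at z = 0. Lengths are in m, angles in rad, forces in N, time in s.
With the tool pointing down it reaches from about 0.425 to 0.95 m from the base axis. Payload 16.7 kg.
Tool frame: the origin (TCP) lies midway between the tips of the shut fingers; the grasp point (between the pads) lies 19 mm behind it; z points along the fingers, y is the line along which they close (so a half turn about z gives the same grasp; the last joint's range is limited). The gripper opens to 94 mm and grips with 3 to 60 N. Pads are 16 mm wide; open, the fingers measure 119 mm over their backs; the gripper's body (75 mm by 177 mm) begins 78 mm behind the grasp point.
Start: joints at [1.194, 0.426, 0.074, 1.606, -0.034, 1.111, -0.067], TCP at [0.152, -0.658, 0.205] pointing down, gripper open.
Joint ranges: [-2.85, 2.85], [-0.5, 2.14], [-1.23, 1.37], [0.21, 2.46], [-1.02, 4.16], [0.16, 2.05], [-2.73, 2.73]. Speed limits (rad/s): [1.89, 1.89, 2.39, 2.39, 3.01, 3.01, 3.01].

INTERFACE

Orientations are given as a 3x3 rotation matrix whose columns are the frame's x, y, z axes.
In Python, from rig import read_state, camera, hand_in gives the robot as it stands.
- The arm moves only by the tool send_rows, never from a script. Its argument "increments" is a list of rows, each an object of numbers: "x", "y", "z": the shift along the world's x, y, z in mm; "rx", "ry", "rz": the turn, a rotation vector about the world's x, y, z in rad; "grip": the opening in per cent of the stroke, from 0 (shut) to 100 (fully open). A call has 1 to 5 rows; each row is the pose to reach, as a shift and turn from the pose commanded when the call began; what a row does not reach only later rows make up. A row lasts 1/8 s, in which the tool goes at most 62.5 mm and 10.7 degrees, less where a joint would pass 70% of its speed; a pose out of reach is approached as far as the arm can. A call with a gripper value outside its range is refused whole. The fingers move at their own pace and stop on an object; "newtons" is the grip in N (left out, the last holds). Time passes only in rows, so rows that repeat a pose let the fingers close. It gives the time, the measured TCP pose, the force, the opening and the grip force at its end, in the units of the state.
- read_state(): the state, without advancing time (a new reading comes with each control period).
- camera(name): name is "side" or "top"; returns a dict with "pixels" (420x560x3 uint8, red, green, blue), "z_map" (420x560 float32, m along the optical axis (not along the pixel's ray), 0 where there is no reading), "fov_y" (degrees; the focal length in pixels is half the picture's height over the tangent of half this angle, whatever the lens; pixels are square), "cx", "cy" (the principal point, pixels), "world_from_camera" (4x4, takes a point from camera to world coordinates). Camera axes: x right, y up, looking along -z (the intrinsics and any distortion apply to the point x, -y, -z); pixel columns grow to the right and rows downward; lengths in m; the calibration is good to about 2 mm. A picture is of the moment at which its call begins.
- hand_in(): hands the job in; it is judged then, once.
The state is a dict: "clock": time; "joint_positions": joint angles; "joint_velocities": joint speeds; "effort": joint torques, N m; "eef_pos": TCP position; "tool_rot": TCP orientation; "contact_force": force on the tool from outside, world axes, zero at the start; "torque": the same for the moment, N m; "gripper_width": opening from 0.0 (shut) to 1.0 (fully open); "grasp_force": force on a finger pad.
Only numpy, scipy, OpenCV 4.12 (cv2) and the standard library are available. Lean on these libraries where they do the work, as an engineer would, in place of code of your own. Each camera call takes 0.05 s, during which the arm holds its last target. There are 200 camera calls.

TASK

The clear lock-up box on the dresser is locked, and its key has got mixed up with an uncut blank that looks just like it; both stand in the wooden tray. Take the wooden spoon off the box and lay it on the dresser top, then try the keys in the box's cam lock until one turns the latch and the lid springs open, and leave both keys standing upright in the tray. Do not knock the kettle, the mug or the sugar shaker about.

Things in the scene. Friction and masses are not known exactly. Their poses are not given: they have to be found in the camera images.
- box: Clear plastic lock-up box, fixed, 220 (x) x 180 (y) x 90 mm high; origin at the centre of its underside, x pointing from its front to its back, z up. The front 67 mm of its top is a fixed ledge with the cam lock; the flip lid behind it is level with the ledge and hinged on the far (+x) edge.
- lock_centre (a point): Axis of the cam lock at the ledge top, 78 mm in front of the box's centre, 90 mm up. A round steel cup 46 mm across, 16 mm deep; on its floor stands a flat brass tang 14 mm long, 7 thick, 16 tall, its top rounded and level with the ledge. A key goes straight down over the tang until its foot stands on the cup's floor, 16 mm below this point, and is then turned about the vertical.
- latch (a joint): Angle of the lock's tang (rad), 0 locked to 1.57, growing anticlockwise seen from above; it stays where it is left. The tang's length lies along the box's x axis turned by this angle. Up to about 0.8 the cam holds the lid down; beyond, the lid is free and its spring opens it. Turning takes about 0.06 N m.
- lid (a joint): Opening of the lid (rad): 0 shut, rises to about 1.8 when the cam lets go (spring hinge, opens by itself within about 2 s).
- lid_edge (a point): Middle of the lid's front edge, on its upper face, 150 mm from the hinge; 38 mm behind the lock's axis when shut.
- key_a: One of two cast metal cabinet keys, alike outside, 82 mm tall, 95 to 155 g, standing upright on an open foot. Origin at the foot's centre, z up. Round barrel 27 mm across up to 40 mm; flat wing bow from 52 to 82 mm high, 60 mm wide along the key's x, 10 mm thick along its y (grip it across the thickness). Either this or key_b is the fitting key; it cannot be seen which.
- key_b: The other key, the same outside. The fitting key of the two has in its foot a slot 20 mm long along its x (bow's width), 10 mm wide (y), 18 mm deep: it goes over the tang, also half a turn round, and turns it after up to 0.22 rad of play. The other is an uncut blank with a plain round bore 20 mm wide, 18 mm deep: it goes on just the same but spins without turning the latch.
- tray: Shallow wooden tray with an open top, fixed, 210 (x) x 120 (y) x 14 mm, walls and floor 5 mm thick; origin at the centre of its underside. The two keys stand in it about 100 mm apart along its x, their bows roughly along its x.
- spoon: Wooden spoon, 190 mm long, about 40 g, at first lying across the ledge over the lock. Origin on its underside near its balance point; x points along it to the bowl. Straight round handle 11 mm thick from 100 mm behind the origin to 50 mm before it; round bowl 46 mm wide and 12 mm high beyond.
- kettle: White kettle, 156 mm across, 215 mm high, handle on its +y side; origin at the centre of its underside. A bystander.
- mug: Terracotta mug, 80 mm across, 92 mm high; origin at the centre of its underside. A bystander.
- shaker: Glass sugar shaker with a steel top, 72 mm across, 152 mm high; origin at the centre of its underside. A bystander.
Mind the look-alikes: they are no part of the job. Leave any purple look-alike of the key_b alone.

How it is judged:
On the way, in this order (a step that is already met when the one before it is completed fails the run):
1. the spoon lies at rest on the dresser top, off the box (height (world z) of spoon below 0.03 m and linear speed of spoon below 0.05 m/s), for 0.2 s.
2. the latch is turned by a key that sits over the tang (value of joint latch above 0.6 rad and distance between any of key_a, key_b and lock_centre below 0.022 m).
At the end, for the whole second after the job is handed in: The lid stands open by more than 1.3 rad; the spoon lies at rest on the dresser top (origin below 30 mm); both keys stand at rest on the tray's floor, within its walls, tilted less than 0.15 rad (value of joint lid above 1.3 rad and height (world z) of spoon below 0.03 m and linear speed of each of spoon, key_a, key_b below 0.03 m/s and x of key_a in the frame of tray between -0.1 and 0.1 m and y of key_a in the frame of tray between -0.055 and 0.055 m and angle between each of key_a, key_b's own z axis and vertical below 0.15 rad and height (world z) of each of key_a, key_b below 0.015 m and x of key_b in the frame of tray between -0.1 and 0.1 m and y of key_b in the frame of tray between -0.055 and 0.055 m); the robot touches nothing.
It fails at once if the kettle is moved more than 25 mm or tipped (distance of kettle from where it was at the start of the episode above 0.025 m or angle between kettle's own z axis and vertical above 0.3 rad).
It fails at once if the mug is moved more than 25 mm or tipped (distance of mug from where it was at the start of the episode above 0.025 m or angle between mug's own z axis and vertical above 0.3 rad).
It fails at once if the sugar shaker is moved more than 25 mm or tipped (distance of shaker from where it was at the start of the episode above 0.025 m or angle between shaker's own z axis and vertical above 0.3 rad).
It fails at once if the spoon is dropped or flung: faster than 0.8 m/s out of the fingers (linear speed of spoon above 0.8 m/s and contact force between spoon and the fingers below 0.02 N).
It also fails if it takes over 72 s, if anything falls off the work surface, if the arm or the gripper's body presses on something with over 40 N, if the wrist force passes 120 N, or if a joint passes its speed limit or range.

## Working session

There is one attempt and no reset: what is moved stays moved. The work goes in short steps, Python scripts to look and compute and a tool call to move; the robot and the scene stay as the last step left them, time stands still between calls to the robot, and variables do not carry over. Pictures are saved under pics/ and viewed, at most 14 in all, crops included, and the job is handed in when it is done.

Besides the shell and the picture viewer there is one more tool, called after ">>>" in YAML: its name, and indented under it one key for each argument. send_rows: Moves the arm, as the interface text tells. Its arguments: {"type":"object","properties":{"increments":{"type":"array","items":{"type":"object","properties":{"x":{"type":"number"},"y":{"type":"number"},"z":{"type":"number"},"rx":{"type":"number"},"ry":{"type":"number"},"rz":{"type":"number"},"grip":{"type":"number"}}}},"newtons":{"type":"number"}},"required":["increments"]}

```bash
mkdir -p pics
cat > h.py <<'E'
import numpy as np, cv2
from rig import read_state, camera, hand_in
def shot(n,f):
    c=camera(n); cv2.imwrite(f'pics/{f}.png',c['pixels'][:,:,::-1]); np.savez(f'{f}.npz',**c); return c
def load(f): return dict(np.load(f'{f}.npz'))
def pts(c):
    z=c['z_map']; f=210/np.tan(np.radians(float(c['fov_y']))/2)
    v,u=np.mgrid[:420,:560]
    P=np.stack([(u-c['cx'])/f*z,-(v-c['cy'])/f*z,-z],-1)
    T=c['world_from_camera']; W=P@T[:3,:3].T+T[:3,3]; W[z==0]=np.nan; return W
E
python3 - <<'E'
from h import *
for n in('top','side'):
    c=shot(n,n+'0'); print({k:v for k,v in c.items() if k not in('pixels','z_map')})
s=read_state();print(s)
a=cv2.imread('pics/top0.png');b=cv2.imread('pics/side0.png')
E
```

```text
{'fov_y': 42.687182825291046, 'cx': 280.63505483847285, 'cy': 209.06252642842216, 'world_from_camera': array([[ 0.02223472,  0.9962846 , -0.08320228,  0.37193747],
       [-0.99974379,  0.02180454, -0.00607544,  0.02835319],
       [-0.00423868,  0.08331605,  0.99651416,  1.82810989],
       [ 0.        ,  0.        ,  0.        ,  1.        ]])}
{'fov_y': 46.635473444908676, 'cx': 276.5183022576045, 'cy': 211.49102422962932, 'world_from_camera': array([[ 0.9700473 ,  0.12559656, -0.20792723,  0.23018563],
       [-0.2429128 ,  0.49708404, -0.8330071 , -1.09282735],
       [-0.00126552,  0.85856448,  0.51270405,  0.78268446],
       [ 0.        ,  0.        ,  0.        ,  1.        ]])}
{'clock': 0.1, 'joint_positions': array([ 1.19351433,  0.42665161,  0.07386234,  1.60652055, -0.03408494,
        1.11079875, -0.06709152]), 'joint_velocities': array([ 0.00011698, -0.00200367, -0.00244932, -0.00304466, -0.00085504,
       -0.00032611, -0.00153736]), 'effort': array([ 8.61895649e-03, -9.37454438e+01,  3.67726251e+00, -4.55047774e+01,
       -4.86401841e-02,  1.66130683e-02,  5.00781812e-05]), 'eef_pos': array([ 0.1523036 , -0.65719953,  0.20486774]), 'tool_rot': array([[ 9.74175118e-01,  2.25793536e-01, -3.43495890e-04],
       [ 2.25793778e-01, -9.74174541e-01,  1.06488240e-03],
       [-9.41813881e-05, -1.11494117e-03, -9.99999374e-01]]), 'contact_force': array([ 0.42179969, -0.21647949,  0.80123456]), 'torque': array([ 0.03466534, -0.00228359,  0.04359791]), 'grasp_force': 0.0, 'gripper_width': 1.0026232633508225}
```

View pics/top0.png

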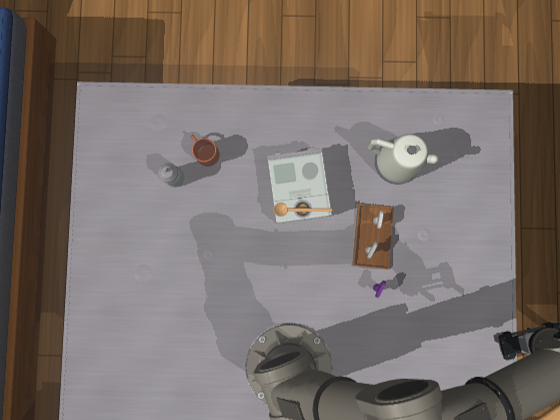

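View pics/side0.png

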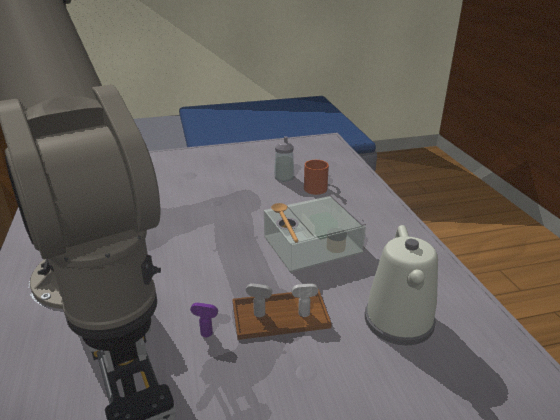

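The top view shows the silver keys in the tray at (378,219) and (372,247). The purple look-alike stands outside the tray at (380,288) and gets left alone. The spoon lies at (302,210) with its bowl at (281,210), and the lock is under it at (303,209). In the side view the keys are at (260,298) and (305,297), purple at (205,317). Next I'll measure these and check the choice in one crop.

Run:
```python
from h import *
for n in('top0','side0'):
    c=load(n); W=pts(c); hsv=cv2.cvtColor(c['pixels'],cv2.COLOR_RGB2HSV); Z=W[...,2]; H,S,V=[hsv[...,i].astype(int) for i in range(3)]
    R=lambda u0,u1,v0,v1:(np.mgrid[:420,:560][1]>=u0)&(np.mgrid[:420,:560][1]<u1)&(np.mgrid[:420,:560][0]>=v0)&(np.mgrid[:420,:560][0]<v1)
    def rep(name,m):
        p=W[m&np.isfinite(Z)]; 
        if len(p)<5: print(name,len(p));return
        q=p[:,:2]; r=cv2.minAreaRect(q.astype(np.float32)*1000); d=np.linalg.svd(q-q.mean(0),full_matrices=False)[2][0]
        print(name,len(p),'mean',p.mean(0).round(4),'z',np.percentile(Z[m],[2,98]).round(3),'rect',np.round(r[0]),np.round(r[1]),round(r[2],1),'dir',d.round(3))
    if n=='top0':
        rep('table',R(100,140,300,340))
        box=R(255,340,140,230)
        rep('spoon',box&(S>110)&(H<25)&(Z>.05))
        bx=box&(Z>.075)&(Z<.105); rep('box',bx)
        t=R(340,410,190,280); rep('tray',t&(Z<.03)&(S>90)&(H<20)&(Z>.004))
        rep('k1',t&(Z>.05)&R(340,410,195,232)); rep('k2',t&(Z>.05)&R(340,410,232,265))
        rep('purple',R(365,400,270,300)&(Z>.05))
        rep('kettle',R(360,445,120,190)&(Z>.03)); rep('mug',R(185,225,130,170)&(Z>.03)); rep('shaker',R(150,190,155,190)&(Z>.03))
    else:
        rep('spoon',R(265,305,195,245)&(S>110)&(H<25)&(Z>.05))
        rep('box',R(255,370,195,270)&(Z>.075)&(Z<.1))
        rep('tray',R(225,335,285,340)&(S>90)&(H<20)&(Z>.004)&(Z<.03))
        rep('k1',R(290,325,275,325)&(Z>.055)&(S<60)); rep('k2',R(243,280,275,325)&(Z>.055)&(S<60))
a=cv2.imread('pics/top0.png')[130:300,240:440]; b=cv2.imread('pics/side0.png')[190:345,180:380]
a=cv2.resize(a,(600,510),interpolation=2)[:, :]; b=cv2.resize(b,(600,465),interpolation=2)
cv2.imwrite('pics/c1.png',cv2.resize(np.hstack([a[:465],b]),(800,310)))
```

```text
table 1595 mean [1.405e-01 5.725e-01 2.000e-04] z [nan nan] rect [140. 573.] [131. 139.] 1.4 dir [-0.44  -0.898]
spoon 205 mean [ 0.5177 -0.0138  0.0953] z [0.072 0.108] rect [526. -35.] [ 39. 176.] 7.1 dir [-0.008 -1.   ]
box 3626 mean [ 0.5981 -0.0178  0.0905] z [0.08  0.101] rect [600. -20.] [229. 187.] 8.6 dir [-0.986 -0.165]
tray 1177 mean [ 0.4385 -0.2729  0.0092] z [0.004 0.019] rect [ 440. -273.] [121. 209.] 85.9 dir [-1.    0.03]
k1 81 mean [ 0.4902 -0.2833  0.0799] z [0.052 0.093] rect [ 491. -283.] [15. 56.] 82.6 dir [-0.99  0.14]
k2 82 mean [ 0.3911 -0.2591  0.0798] z [0.052 0.094] rect [ 392. -260.] [20. 56.] 76.6 dir [-0.893  0.451]
purple 85 mean [ 0.2662 -0.2874  0.0758] z [0.055 0.088] rect [ 266. -288.] [14. 58.] 62.5 dir [-0.903  0.429]
kettle 2083 mean [ 0.6838 -0.3351  0.1619] z [0.044 0.214] rect [ 700. -340.] [175. 131.] 37.5 dir [0.369 0.929]
mug 305 mean [0.71   0.2993 0.0704] z [0.032 0.098] rect [718. 298.] [106.  79.] 13.3 dir [-0.765 -0.644]
shaker 457 mean [0.619  0.3972 0.1075] z [0.034 0.15 ] rect [623. 402.] [66. 66.] 30.0 dir [ 0.702 -0.712]
spoon 199 mean [ 0.5199 -0.0154  0.0986] z [0.086 0.103] rect [518. -34.] [191.  40.] 89.5 dir [-0.016 -1.   ]
box 3250 mean [ 0.5989 -0.036   0.09  ] z [0.077 0.098] rect [603. -21.] [231. 191.] 9.1 dir [-0.995 -0.099]
tray 2514 mean [ 0.4384 -0.285   0.0076] z [0.004 0.016] rect [ 442. -276.] [127. 210.] 85.6 dir [-0.988  0.156]
k1 321 mean [ 0.494  -0.2911  0.0754] z [0.058 0.089] rect [ 494. -289.] [16. 58.] 84.0 dir [ 0.985 -0.17 ]
k2 314 mean [ 0.3947 -0.2672  0.0755] z [0.058 0.089] rect [ 396. -265.] [14. 59.] 63.1 dir [ 0.889 -0.458]
```

View pics/c1.png

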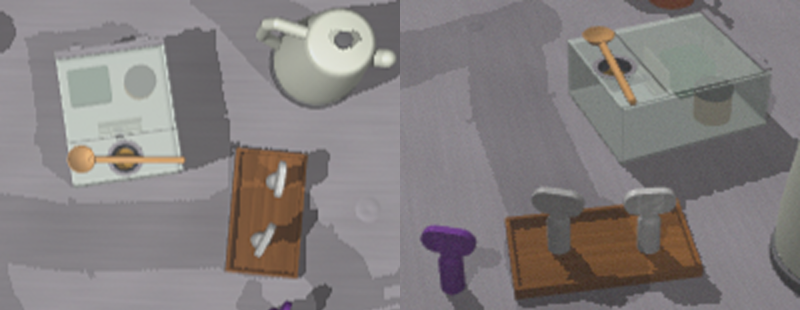

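>>> send_rows:
  increments:
    - {"x":36,"y":50,"rz":0.15}
    - {"x":72,"y":100,"rz":0.3}
    - {"x":108,"y":150,"rz":0.45}
    - {"x":144,"y":200,"rz":0.6}
    - {"x":180,"y":250,"rz":0.75,"grip":60}

```text
$.increments[0]: bad value
```

>>> send_rows:
  increments:
    - {"x":32,"y":52,"rz":0.15}
    - {"x":64,"y":104,"rz":0.3}
    - {"x":96,"y":156,"rz":0.45}
    - {"x":128,"y":208,"rz":0.59}
    - {"x":150,"y":260,"z":-10,"rz":0.59}

```text
$.increments[0]: bad value
```

>>> send_rows:
  increments:
    - {"x":18,"y":60,"z":-15}
    - {"x":36,"y":117,"z":-40}
    - {"x":36,"y":117,"z":-40}

```text
$.increments[0]: bad value
```

Run:
```python
from h import *
s=read_state();print(s['clock'],s['eef_pos'],s['tool_rot'].round(3).tolist(),s['gripper_width'],s['joint_positions'].round(2))
c=shot('side','side1'); a=c['pixels'][150:290,200:400,::-1]; cv2.imwrite('pics/c2.png',cv2.resize(a,(800,560),interpolation=2))
```

```text
0.1 [ 0.1523036  -0.65719953  0.20486774] [[0.974, 0.226, -0.0], [0.226, -0.974, 0.001], [-0.0, -0.001, -1.0]] 1.0026232633508225 [ 1.19  0.43  0.07  1.61 -0.03  1.11 -0.07]
```

View pics/c2.png

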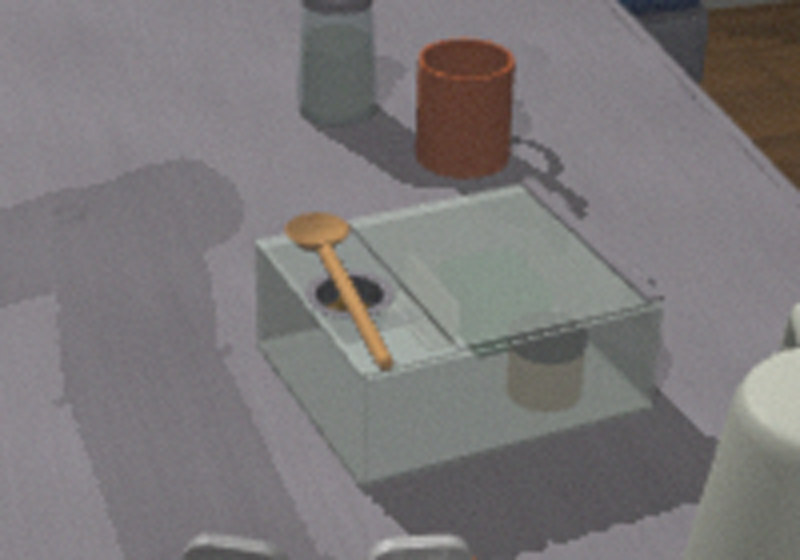

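The moves were refused, so every field is probably required in each row. The crop confirms the spoon's handle crosses the lock, whose cup is at about (350,292) in the crop.

>>> send_rows:
  increments:
    - {"x":36,"y":50,"z":0,"rx":0,"ry":0,"rz":0.15,"grip":60}
    - {"x":72,"y":100,"z":0,"rx":0,"ry":0,"rz":0.3,"grip":60}
    - {"x":108,"y":150,"z":0,"rx":0,"ry":0,"rz":0.45,"grip":60}
    - {"x":144,"y":200,"z":0,"rx":0,"ry":0,"rz":0.6,"grip":60}
    - {"x":180,"y":250,"z":0,"rx":0,"ry":0,"rz":0.75,"grip":60}

```text
clock: 0.78
eef_pos: [0.3332, -0.4057, 0.2055]
tool_rot: [[0.555, 0.832, -0.0], [0.832, -0.555, -0.0], [-0.0, 0.0, -1.0]]
contact_force: [1.4, -0.3, -0.4]
gripper_width: 0.603
grasp_force: 0.0
```

>>> send_rows:
  increments:
    - {"x":32,"y":52,"z":0,"rx":0,"ry":0,"rz":0.15,"grip":60}
    - {"x":64,"y":104,"z":0,"rx":0,"ry":0,"rz":0.3,"grip":60}
    - {"x":96,"y":156,"z":0,"rx":0,"ry":0,"rz":0.45,"grip":60}
    - {"x":128,"y":208,"z":0,"rx":0,"ry":0,"rz":0.59,"grip":60}
    - {"x":150,"y":260,"z":-10,"rx":0,"ry":0,"rz":0.59,"grip":60}

```text
clock: 1.4
eef_pos: [0.4837, -0.1457, 0.1959]
tool_rot: [[0.001, 1.0, 0.001], [1.0, -0.001, -0.0], [-0.0, 0.001, -1.0]]
contact_force: [0.6, -0.5, 0.0]
gripper_width: 0.6
grasp_force: 0.0
```

>>> send_rows:
  increments:
    - {"x":18,"y":60,"z":-15,"rx":0,"ry":0,"rz":0,"grip":40}
    - {"x":36,"y":115,"z":-40,"rx":0,"ry":0,"rz":0,"grip":40}
    - {"x":36,"y":115,"z":-60,"rx":0,"ry":0,"rz":0,"grip":40}
    - {"x":36,"y":115,"z":-60,"rx":0,"ry":0,"rz":0,"grip":40}

```text
clock: 1.9
eef_pos: [0.5174, -0.032, 0.1342]
tool_rot: [[0.002, 1.0, -0.003], [1.0, -0.002, 0.0], [0.0, -0.003, -1.0]]
contact_force: [-0.5, -0.4, 0.2]
gripper_width: 0.402
grasp_force: 0.0
```

Run:
```python
from h import *
s=read_state();print(s['clock'],s['eef_pos'],s['tool_rot'].round(3).tolist(),s['gripper_width'],s['joint_positions'].round(2))
c=shot('side','side2'); a=c['pixels'][150:290,200:400,::-1]; cv2.imwrite('pics/c3.png',cv2.resize(a,(800,560),interpolation=2))
```

```text
1.9 [ 0.51739084 -0.0319771   0.13419006] [[0.002, 1.0, -0.003], [1.0, -0.002, 0.0], [0.0, -0.003, -1.0]] 0.4017739460793131 [ 0.39  0.3  -0.53  2.    0.19  0.9  -0.24]
```

View pics/c3.png

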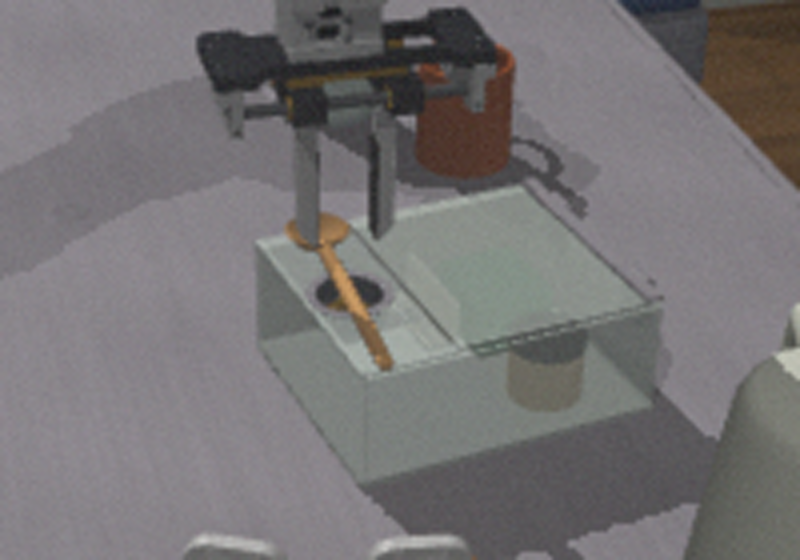

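The fingers straddle the handle. The tip midpoint is at crop (345,240), above the cup at (350,292), so I'll descend and grip.

>>> send_rows:
  increments:
    - {"x":1,"y":0,"z":-25,"rx":0,"ry":0,"rz":0,"grip":40}
    - {"x":1,"y":0,"z":-42,"rx":0,"ry":0,"rz":0,"grip":30}
    - {"x":1,"y":0,"z":-42,"rx":0,"ry":0,"rz":0,"grip":0}
    - {"x":1,"y":0,"z":-42,"rx":0,"ry":0,"rz":0,"grip":0}
    - {"x":1,"y":0,"z":-42,"rx":0,"ry":0,"rz":0,"grip":0}
  newtons: 15

```text
clock: 2.58
eef_pos: [0.5198, -0.0327, 0.0942]
tool_rot: [[0.003, 1.0, 0.001], [1.0, -0.003, -0.0], [-0.0, 0.001, -1.0]]
contact_force: [-0.6, -0.4, -0.5]
gripper_width: 0.114
grasp_force: 15.0
```

>>> send_rows:
  increments:
    - {"x":0,"y":0,"z":0,"rx":0,"ry":0,"rz":0,"grip":0}
    - {"x":0,"y":0,"z":15,"rx":0,"ry":0,"rz":0,"grip":0}
    - {"x":0,"y":0,"z":40,"rx":0,"ry":0,"rz":0,"grip":0}

```text
clock: 2.95
eef_pos: [0.519, -0.0323, 0.1343]
tool_rot: [[0.003, 1.0, -0.001], [1.0, -0.003, 0.0], [0.0, -0.001, -1.0]]
contact_force: [-0.3, -0.8, -0.3]
gripper_width: 0.116
grasp_force: 15.0
```

>>> send_rows:
  increments:
    - {"x":-10,"y":50,"z":10,"rx":0,"ry":0,"rz":0,"grip":0}
    - {"x":-20,"y":105,"z":10,"rx":0,"ry":0,"rz":0,"grip":0}
    - {"x":-30,"y":160,"z":10,"rx":0,"ry":0,"rz":0,"grip":0}
    - {"x":-45,"y":210,"z":0,"rx":0,"ry":0,"rz":0,"grip":0}
    - {"x":-59,"y":252,"z":-20,"rx":0,"ry":0,"rz":0,"grip":0}

```text
clock: 3.58
eef_pos: [0.4604, 0.2218, 0.1148]
tool_rot: [[0.002, 1.0, 0.002], [1.0, -0.002, 0.001], [0.001, 0.002, -1.0]]
contact_force: [1.9, -0.5, -0.4]
gripper_width: 0.109
grasp_force: 15.0
```

>>> send_rows:
  increments:
    - {"x":0,"y":0,"z":-45,"rx":0,"ry":0,"rz":0,"grip":0}
    - {"x":0,"y":0,"z":-85,"rx":0,"ry":0,"rz":0,"grip":0}
    - {"x":0,"y":0,"z":-100,"rx":0,"ry":0,"rz":0,"grip":0}
    - {"x":0,"y":0,"z":-108,"rx":0,"ry":0,"rz":0,"grip":0}
    - {"x":0,"y":0,"z":-108,"rx":0,"ry":0,"rz":0,"grip":0}

```text
clock: 4.2
eef_pos: [0.461, 0.2196, 0.0063]
tool_rot: [[0.003, 1.0, 0.001], [1.0, -0.003, 0.0], [0.0, 0.001, -1.0]]
contact_force: [0.3, -0.0, 0.1]
gripper_width: 0.112
grasp_force: 15.0
```

>>> send_rows:
  increments:
    - {"x":0,"y":0,"z":0,"rx":0,"ry":0,"rz":0,"grip":20}
    - {"x":0,"y":0,"z":0,"rx":0,"ry":0,"rz":0,"grip":45}
    - {"x":0,"y":0,"z":15,"rx":0,"ry":0,"rz":0,"grip":50}
    - {"x":0,"y":0,"z":60,"rx":0,"ry":0,"rz":0,"grip":50}
    - {"x":0,"y":0,"z":120,"rx":0,"ry":0,"rz":0,"grip":50}

```text
clock: 4.82
eef_pos: [0.4595, 0.2194, 0.1271]
tool_rot: [[0.002, 1.0, -0.002], [1.0, -0.002, -0.0], [-0.0, -0.002, -1.0]]
contact_force: [0.3, -0.3, 0.6]
gripper_width: 0.498
grasp_force: 0.0
```

>>> send_rows:
  increments:
    - {"x":2,"y":-50,"z":40,"rx":0,"ry":0,"rz":-0.17,"grip":60}
    - {"x":5,"y":-105,"z":60,"rx":0,"ry":0,"rz":-0.34,"grip":60}
    - {"x":8,"y":-160,"z":60,"rx":0,"ry":0,"rz":-0.51,"grip":60}
    - {"x":11,"y":-215,"z":60,"rx":0,"ry":0,"rz":-0.68,"grip":60}
    - {"x":14,"y":-270,"z":60,"rx":0,"ry":0,"rz":-0.85,"grip":60}

```text
clock: 5.45
eef_pos: [0.4743, -0.0521, 0.187]
tool_rot: [[0.757, 0.654, 0.002], [0.654, -0.757, 0.0], [0.001, 0.001, -1.0]]
contact_force: [1.2, -1.2, 0.6]
gripper_width: 0.6
grasp_force: 0.0
```

>>> send_rows:
  increments:
    - {"x":4,"y":-50,"z":0,"rx":0,"ry":0,"rz":-0.17,"grip":50}
    - {"x":8,"y":-105,"z":0,"rx":0,"ry":0,"rz":-0.34,"grip":50}
    - {"x":12,"y":-160,"z":0,"rx":0,"ry":0,"rz":-0.51,"grip":50}
    - {"x":16,"y":-215,"z":-20,"rx":0,"ry":0,"rz":-0.68,"grip":50}
    - {"x":17,"y":-236,"z":-50,"rx":0,"ry":0,"rz":-0.87,"grip":50}

```text
clock: 6.08
eef_pos: [0.4916, -0.29, 0.1367]
tool_rot: [[0.987, -0.158, 0.003], [-0.158, -0.987, -0.001], [0.003, 0.001, -1.0]]
contact_force: [-0.1, 0.4, -0.3]
gripper_width: 0.504
grasp_force: 0.0
```

>>> send_rows:
  increments:
    - {"x":0,"y":0,"z":0,"rx":0,"ry":0,"rz":0,"grip":40}
    - {"x":0,"y":0,"z":0,"rx":0,"ry":0,"rz":0,"grip":40}

```text
clock: 6.32
eef_pos: [0.492, -0.2855, 0.1368]
tool_rot: [[0.989, -0.145, 0.001], [-0.145, -0.989, 0.0], [0.001, -0.001, -1.0]]
contact_force: [0.1, 0.8, 0.3]
gripper_width: 0.402
grasp_force: 0.0
```

Run:
```python
from h import *
s=read_state();print(s['clock'],s['eef_pos'],s['tool_rot'].round(3).tolist(),s['joint_positions'].round(2))
c=shot('side','side3'); a=c['pixels'][140:340,180:450,::-1]; cv2.imwrite('pics/c4.png',cv2.resize(a,(800,592),interpolation=2))
W=pts(c); np.set_printoptions(suppress=True)
# lock cup now uncovered: dark pixels on ledge
```

```text
6.325 [ 0.4920273  -0.28545161  0.13677139] [[0.989, -0.145, 0.001], [-0.145, -0.989, 0.0], [0.001, -0.001, -1.0]] [ 0.53  0.33 -0.14  1.91  0.06  0.91 -1.36]
```

View pics/c4.png

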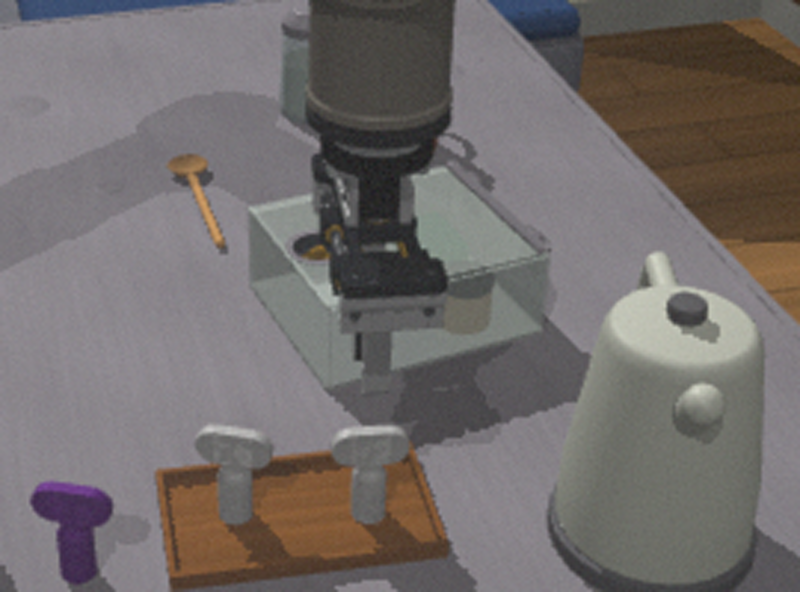

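The spoon lies on the dresser at crop (200,205). The fingers are above the right-hand key, whose bow is at crop (370,440), so I'll descend and grip it.

>>> send_rows:
  increments:
    - {"x":0,"y":-1,"z":-40,"rx":0,"ry":0,"rz":-0.01,"grip":40}
    - {"x":0,"y":-1,"z":-78,"rx":0,"ry":0,"rz":-0.01,"grip":40}
    - {"x":0,"y":-1,"z":-78,"rx":0,"ry":0,"rz":-0.01,"grip":25}
    - {"x":0,"y":-1,"z":-78,"rx":0,"ry":0,"rz":-0.01,"grip":0}
    - {"x":0,"y":-1,"z":-78,"rx":0,"ry":0,"rz":-0.01,"grip":0}
  newtons: 25

```text
clock: 7.0
eef_pos: [0.4925, -0.2878, 0.0594]
tool_rot: [[0.987, -0.158, 0.002], [-0.158, -0.987, -0.001], [0.003, 0.001, -1.0]]
contact_force: [0.9, 0.9, 1.4]
gripper_width: 0.118
grasp_force: 0.9
```

>>> send_rows:
  increments:
    - {"x":0,"y":0,"z":0,"rx":0,"ry":0,"rz":0,"grip":0}
    - {"x":0,"y":0,"z":10,"rx":0,"ry":0,"rz":0,"grip":0}
    - {"x":0,"y":0,"z":50,"rx":0,"ry":0,"rz":0,"grip":0}
    - {"x":0,"y":0,"z":100,"rx":0,"ry":0,"rz":0.05,"grip":0}
    - {"x":0,"y":0,"z":115,"rx":0,"ry":0,"rz":0.1,"grip":0}

```text
clock: 7.62
eef_pos: [0.4926, -0.2881, 0.1766]
tool_rot: [[0.998, -0.058, 0.004], [-0.058, -0.998, -0.002], [0.004, 0.002, -1.0]]
contact_force: [1.0, 0.7, -2.7]
gripper_width: 0.104
grasp_force: 25.0
```

>>> send_rows:
  increments:
    - {"x":-10,"y":55,"z":0,"rx":0,"ry":0,"rz":0.1,"grip":0}
    - {"x":-30,"y":110,"z":0,"rx":0,"ry":0,"rz":0.21,"grip":0}
    - {"x":-50,"y":150,"z":0,"rx":0,"ry":0,"rz":0.21,"grip":0}
    - {"x":-50,"y":150,"z":0,"rx":0,"ry":0,"rz":0.21,"grip":0}

```text
clock: 8.12
eef_pos: [0.4404, -0.1352, 0.1735]
tool_rot: [[0.988, 0.153, 0.001], [0.153, -0.988, -0.0], [0.001, 0.001, -1.0]]
contact_force: [0.5, -0.8, -1.5]
gripper_width: 0.111
grasp_force: 25.0
```

Run:
```python
from h import *
s=read_state();print(s['clock'],s['eef_pos'],s['tool_rot'].round(3).tolist())
c=shot('side','side4'); a=c['pixels'][150:290,200:400,::-1]; a=cv2.resize(a,(800,560),interpolation=2)
c=shot('top','top4'); b=c['pixels'][130:270,220:420,::-1]; b=cv2.resize(b,(800,560),interpolation=2)
cv2.imwrite('pics/c5.png',np.hstack([a[:,100:500],b[:,100:500]]))
```

```text
8.125 [ 0.44041807 -0.13516073  0.17352634] [[0.988, 0.153, 0.001], [0.153, -0.988, -0.0], [0.001, 0.001, -1.0]]
```

View pics/c5.png

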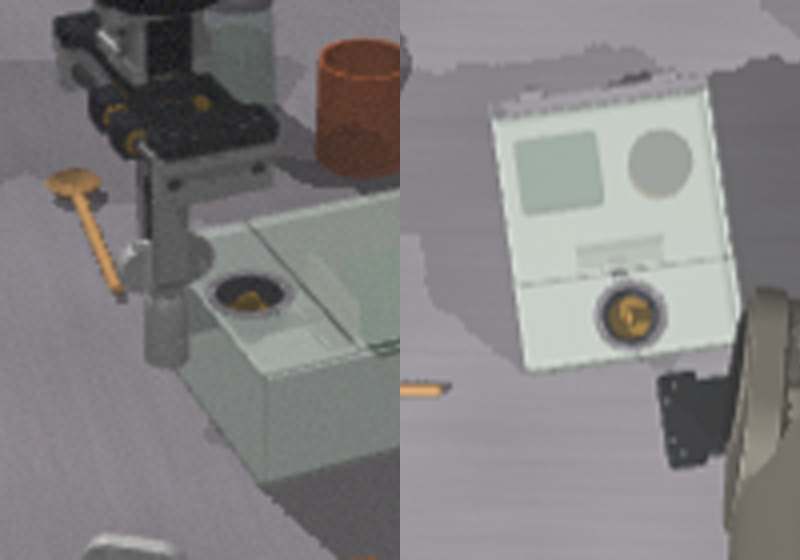

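The cup and tang are fully visible in both views: side crop (250,293), top crop (630,315). The key's barrel is at side crop (165,330). I'll measure both.

```bash
cat >> h.py <<'E'
def ray(c,u,v):
    f=210/np.tan(np.radians(float(c['fov_y']))/2); T=c['world_from_camera']
    d=T[:3,:3]@np.array([(u-c['cx'])/f,-(v-c['cy'])/f,-1]); return T[:3,3],d
def onz(c,u,v,z):
    o,d=ray(c,u,v); return o+d*(z-o[2])/d[2]
E
python3 - <<'E'
from h import *
np.set_printoptions(suppress=True,precision=4)
for n,(u0,u1,v0,v1) in {'side4':(275,302,212,234),'top4':(366-100-2,0,0,0)}.items():
    c=load(n); 
    if n=='top4': u0,u1,v0,v1=290,320,196,222
    p=c['pixels'][v0:v1,u0:u1].astype(int); hsv=cv2.cvtColor(p.astype(np.uint8),cv2.COLOR_RGB2HSV)
    m=((hsv[...,2]<110)|(hsv[...,1]>100)).astype(np.uint8)
    n_,lab,st,ce=cv2.connectedComponentsWithStats(m); k=1+st[1:,4].argmax()
    cs,_=cv2.findContours((lab==k).astype(np.uint8),0,1); h=cv2.convexHull(max(cs,key=len))
    fill=np.zeros_like(m); cv2.fillConvexPoly(fill,h,1); vv,uu=np.nonzero(fill)
    W=np.array([onz(c,u+u0,v+v0,.09) for u,v in zip(uu,vv)])
    print(n,'n',len(W),'lock',W.mean(0),'extent',np.ptp(W,0),st[k])
    print('\n'.join(''.join('#' if x else '.' for x in r) for r in m))
c=load('side4');W=pts(c);s=read_state();t=s['eef_pos'];R=s['tool_rot']
m=np.zeros((420,560),bool);m[221:242,255:285]=1
P=W[m]; P=P[np.isfinite(P[:,2])]; L=(P-t)@R
L=L[(abs(L[:,0])<.03)&(abs(L[:,1])<.03)&(L[:,2]>.016)&(L[:,2]<.065)]
# fit circle radius 13.5 in tool xy
from scipy.optimize import least_squares
f=lambda q:np.hypot(L[:,0]-q[0]-q[2]*(L[:,2]-.035),L[:,1]-q[1]-q[3]*(L[:,2]-.035))-.0135
r=least_squares(f,[0,0,0,0],loss='soft_l1',f_scale=.002);print('barrel in tool',len(L),r.x,'rms',np.sqrt((r.fun**2).mean()),'zmax',np.percentile(L[:,2],98))
E
```

```text
side4 n 156 lock [ 0.523 -0.032  0.09 ] extent [0.048  0.0484 0.    ] [  3   6  19  11 139]
###..............#.........
###...............#........
####...............#.......
###.................#......
###........................
##.........................
#...........##.............
.......###########.........
.....###############.......
....################.....#.
....#################.....#
...###################.....
...##################......
....#################......
#....##############........
##....#########............
###...#..........#.........
####.......................
####.......................
#####......................
#..........................
...........................
top4 n 162 lock [ 0.5204 -0.0313  0.09  ] extent [0.0427 0.0425 0.    ] [  6   6  14  14 151]
..............................
..............................
..............................
..............................
..............................
..............................
..........#####...............
........#########.............
.......#####...###............
.......############...........
......##########.##...........
......##############..........
......##############..........
......##############..........
......###########.##..........
......#############...........
.......#########.##...........
.......###########............
........#########.............
..........######..............
..............................
..............................
..............................
..............................
..............................
..............................
barrel in tool 143 [ 0.002  -0.0028  0.0017 -0.0053] rms 0.0014038690541196364 zmax 0.05285446825956537
```

>>> send_rows:
  increments:
    - {"x":40,"y":50,"z":0,"rx":0,"ry":0,"rz":0,"grip":0}
    - {"x":81,"y":101,"z":0,"rx":0,"ry":0,"rz":0,"grip":0}
    - {"x":81,"y":101,"z":-24,"rx":0,"ry":0,"rz":0,"grip":0}
    - {"x":81,"y":101,"z":-24,"rx":0,"ry":0,"rz":0,"grip":0}

```text
clock: 8.72
eef_pos: [0.5219, -0.0369, 0.1471]
tool_rot: [[0.989, 0.15, -0.003], [0.15, -0.989, 0.0], [-0.003, -0.001, -1.0]]
contact_force: [-0.4, 0.3, -1.2]
gripper_width: 0.105
grasp_force: 25.0
```

```bash
cat > foot.py <<'E'
from h import *
import sys
from scipy.optimize import least_squares
np.set_printoptions(suppress=True,precision=4)
n=sys.argv[1]; c=shot('side',n); s=read_state(); t=s['eef_pos'];R=s['tool_rot'];print(t,s['tool_rot'][:2,0],s['contact_force'])
W=pts(c);L=(W-t)@R
m=(abs(L[...,0])<.02)&(abs(L[...,1])<.02)&(L[...,2]>.016)&(L[...,2]<.0535)
l=L[m]
f=lambda q:np.hypot(l[:,0]-q[0]-q[2]*(l[:,2]-.045),l[:,1]-q[1]-q[3]*(l[:,2]-.045))-.0135
r=least_squares(f,[0,0,0,0],loss='soft_l1',f_scale=.002)
print('barrel',len(l),r.x,'world',t+R@[r.x[0],r.x[1],.0544])
a=c['pixels'][190:250,250:330,::-1]; cv2.imwrite(f'pics/{n}z.png',cv2.resize(a,(800,600),interpolation=2))
E
python3 foot.py side5
```

```text
[ 0.5221 -0.0376  0.1481] [0.9889 0.1485] [ 0.7046 -0.778  -1.3177]
barrel 132 [ 0.0017 -0.0008 -0.0665 -0.0246] world [ 0.5235 -0.0365  0.0937]
```

View pics/side5z.png

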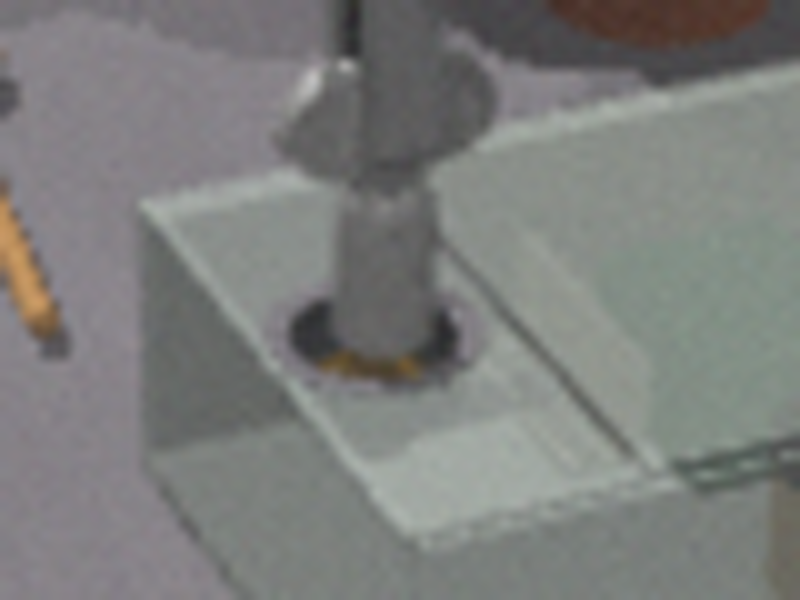

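The foot at zoom (383,368) sits about 5 mm too near the camera relative to the cup centre at (375,340). I'll correct for that.

>>> send_rows:
  increments:
    - {"x":-1,"y":5,"z":0,"rx":0,"ry":0,"rz":0,"grip":0}
    - {"x":-1,"y":5,"z":0,"rx":0,"ry":0,"rz":0,"grip":0}
    - {"x":-1,"y":5,"z":0,"rx":0,"ry":0,"rz":0,"grip":0}

```text
clock: 9.15
eef_pos: [0.5216, -0.0319, 0.1491]
tool_rot: [[0.989, 0.149, 0.001], [0.149, -0.989, -0.0], [0.001, 0.0, -1.0]]
contact_force: [1.2, 0.3, -1.7]
gripper_width: 0.108
grasp_force: 25.0
```

```bash
python3 foot.py side6; python3 foot.py side7
python3 - <<'E'
from h import *
# profile of foot vs cup in side pixels
for n in('side4','side6'):
    c=load(n); g=cv2.cvtColor(c['pixels'],cv2.COLOR_RGB2GRAY); print(n)
    for v in range(212,232): print(v,' '.join(f'{x:3d}' for x in g[v,274:302]))
E
```

```text
[ 0.5215 -0.0319  0.1489] [0.9888 0.1492] [-0.0205 -0.2899 -1.9707]
barrel 118 [ 0.0033 -0.0001  0.0475 -0.    ] world [ 0.5248 -0.0313  0.0945]
[ 0.5215 -0.0318  0.1488] [0.9888 0.1493] [-0.9491 -0.1437 -1.4751]
barrel 120 [ 0.0029  0.      0.009  -0.0119] world [ 0.5244 -0.0314  0.0944]
side4
212  83  86  86  87 118 142 142 140 141 142 140 140 140 143 141 143 142 136 103 121 142 141 138 141 138 137 139 139
213  85  84  84  89 111 138 141 140 142 142 139 140 142 140 144 140 142 142 130 102 127 140 137 139 141 138 139 140
214  91  89  82  86 107 140 143 142 140 141 141 143 140 141 140 145 139 141 142 124 105 131 141 140 137 142 143 142
215  85  98  92  89 125 138 144 142 140 138 142 142 140 140 141 140 147 141 139 137 121 105 135 140 140 141 139 140
216  89  97  97  93 125 142 141 142 142 142 140 140 143 142 138 141 141 142 141 144 137 120 111 136 143 142 139 144
217  88  94 100 120 141 141 141 140 142 143 134 127 124 128 129 132 133 141 139 138 141 140 121 111 134 138 141 144
218  83  98 114 140 144 137 134 127 117 116 112 115 108 102 104 115 114 112 122 130 136 137 138 123 112 136 
[... 3141 characters left out ...]
 154
226 100 101 133 155 126 125 107  87  90  89  79  69  74  68  66  68  87  74  69  74  86  91  99 133 163 154 153 154
227 100 100 104 132 139 131 127 122 117 111  92  88  79  81  82  76  85  92  91  89  93 115 135 148 154 158 156 147
228 104 101  98 104 130 157 126 114 128 125 125 121 123 123 122  95  87  91  98 109 105 136 142 146 145 147 152 149
229 101  99 100 100 102 144 154 140 134 118 130 118 121 125 123 114 120 113 132 138 135 136 139 146 146 143 148 155
230 104 102 103  98  96 116 159 154 141 137 134 135 137 136 139 139 137 136 135 138 137 138 143 141 147 144 149 147
231 101 101 103 100 101 101 132 161 150 142 137 136 140 139 137 139 136 138 133 138 139 137 147 146 145 150 153 156
```

>>> send_rows:
  increments:
    - {"x":-1.3,"y":-1.5,"z":0,"rx":0,"ry":0,"rz":0,"grip":0}
    - {"x":-1.3,"y":-1.5,"z":-4,"rx":0,"ry":0,"rz":0,"grip":0}
    - {"x":-1.3,"y":-1.5,"z":-7,"rx":0,"ry":0,"rz":0,"grip":0}
    - {"x":-1.3,"y":-1.5,"z":-9,"rx":0,"ry":0,"rz":0,"grip":0}
    - {"x":-1.3,"y":-1.5,"z":-9,"rx":0,"ry":0,"rz":0,"grip":0}

```text
clock: 9.88
eef_pos: [0.52, -0.033, 0.1393]
tool_rot: [[0.989, 0.15, -0.0], [0.15, -0.989, 0.0], [-0.0, -0.0, -1.0]]
contact_force: [0.5, -0.2, -1.9]
gripper_width: 0.107
grasp_force: 25.0
```

>>> send_rows:
  increments:
    - {"x":0,"y":0,"z":-4,"rx":0,"ry":0,"rz":0,"grip":0}
    - {"x":0,"y":0,"z":-8,"rx":0,"ry":0,"rz":0,"grip":0}
    - {"x":0,"y":0,"z":-10,"rx":0,"ry":0,"rz":0,"grip":0}
    - {"x":0,"y":0,"z":-10,"rx":0,"ry":0,"rz":0,"grip":0}

```text
clock: 10.38
eef_pos: [0.52, -0.033, 0.1293]
tool_rot: [[0.989, 0.15, -0.0], [0.15, -0.989, 0.0], [-0.0, -0.0, -1.0]]
contact_force: [-0.2, -0.3, -1.1]
gripper_width: 0.105
grasp_force: 25.0
```

>>> send_rows:
  increments:
    - {"x":0,"y":0,"z":0,"rx":0,"ry":0,"rz":0.12,"grip":0}
    - {"x":0,"y":0,"z":0,"rx":0,"ry":0,"rz":0.24,"grip":0}
    - {"x":0,"y":0,"z":0,"rx":0,"ry":0,"rz":0.36,"grip":0}
    - {"x":0,"y":0,"z":0,"rx":0,"ry":0,"rz":0.48,"grip":0}
    - {"x":0,"y":0,"z":0,"rx":0,"ry":0,"rz":0.6,"grip":0}

```text
clock: 11.0
eef_pos: [0.5202, -0.033, 0.1296]
tool_rot: [[0.729, 0.685, 0.0], [0.685, -0.729, 0.0], [0.0, 0.0, -1.0]]
contact_force: [0.5, 0.4, -1.4]
gripper_width: 0.106
grasp_force: 25.0
```

```bash
python3 -c "
from rig import *
s=read_state();print(s['contact_force'],s['torque'],s['joint_positions'].round(2))"
```

```text
[ 0.46157439  0.38507856 -1.39279705] [-0.04073454 -0.06618275  0.06748631] [ 0.33  0.3  -0.46  2.    0.17  0.88 -1.03]
```

>>> send_rows:
  increments:
    - {"x":0,"y":0,"z":0,"rx":0,"ry":0,"rz":0.12,"grip":0}
    - {"x":0,"y":0,"z":0,"rx":0,"ry":0,"rz":0.24,"grip":0}
    - {"x":0,"y":0,"z":0,"rx":0,"ry":0,"rz":0.36,"grip":0}
    - {"x":0,"y":0,"z":0,"rx":0,"ry":0,"rz":0.48,"grip":0}
    - {"x":0,"y":0,"z":0,"rx":0,"ry":0,"rz":0.6,"grip":0}

```text
clock: 11.62
eef_pos: [0.5202, -0.0331, 0.1296]
tool_rot: [[0.215, 0.977, 0.0], [0.977, -0.215, -0.0], [0.0, 0.0, -1.0]]
contact_force: [-0.5, -0.3, -1.9]
gripper_width: 0.104
grasp_force: 25.0
```

Run:
```python
from h import *
s=read_state();print(s['eef_pos'],s['contact_force'],s['torque'],s['joint_positions'].round(2))
c=shot('side','side8');W=pts(c);r=W[190:250,300:365,2];print('lid region z',np.nanpercentile(r,[5,50,95]).round(3))
W0=pts(load('side4'));print(np.nanpercentile(W0[190:250,300:365,2],[5,50,95]).round(3))
```

```text
[ 0.5201905  -0.03309555  0.12960161] [-0.4870761  -0.25118733 -1.94156981] [-0.06424034 -0.08244661 -0.00939521] [ 0.42  0.31 -0.57  1.99  0.22  0.89 -0.48]
lid region z [-0.001  0.088  0.093]
[-0.001  0.088  0.093]
```

>>> send_rows:
  increments:
    - {"x":0,"y":0,"z":0,"rx":0,"ry":0,"rz":0,"grip":0}
    - {"x":0,"y":0,"z":0,"rx":0,"ry":0,"rz":0,"grip":0}
    - {"x":0,"y":0,"z":0,"rx":0,"ry":0,"rz":0.05,"grip":0}
    - {"x":0,"y":0,"z":0,"rx":0,"ry":0,"rz":0.1,"grip":0}
    - {"x":0,"y":0,"z":0,"rx":0,"ry":0,"rz":0.1,"grip":0}

```text
clock: 12.3
eef_pos: [0.5201, -0.033, 0.1295]
tool_rot: [[0.122, 0.993, -0.0], [0.993, -0.122, 0.0], [0.0, -0.0, -1.0]]
contact_force: [-0.4, 0.4, -2.2]
gripper_width: 0.106
grasp_force: 25.0
```

Run:
```python
from h import *
s=read_state();print(s['clock'],s['torque'])
c=shot('side','side9');W=pts(c);r=W[190:250,300:365,2];print('lid region z',np.nanpercentile(r,[5,50,95]).round(3))
a=c['pixels'][120:270,200:400,::-1]; cv2.imwrite('pics/c6.png',cv2.resize(a,(800,600),interpolation=2))
```

```text
12.3 [-0.03542116 -0.06546429 -0.00036216]
lid region z [-0.001  0.088  0.094]
```

View pics/c6.png

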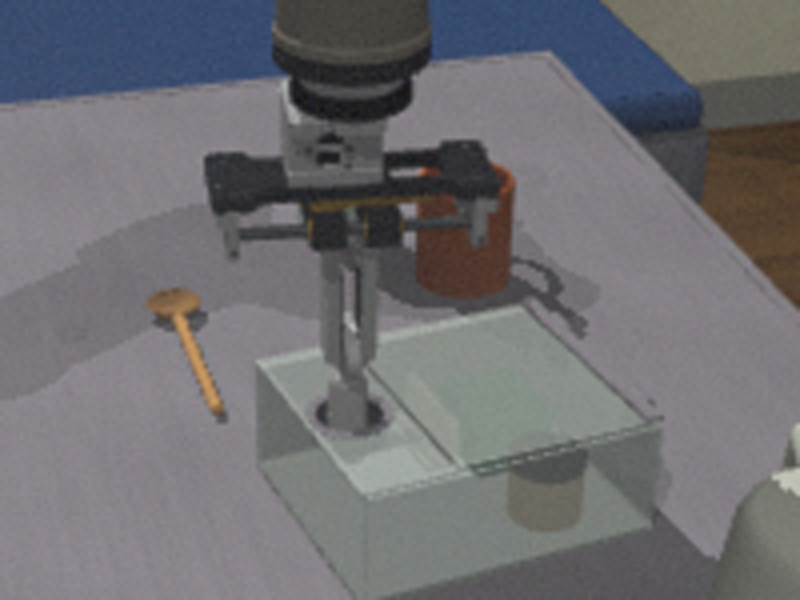

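The key at crop (348,405) is seated, but the lid is still shut after 1.3 rad and there is no torque. This key is the blank, so it goes back to its place in the tray.

>>> send_rows:
  increments:
    - {"x":0,"y":0,"z":25,"rx":0,"ry":0,"rz":0,"grip":0}
    - {"x":0,"y":0,"z":55,"rx":0,"ry":0,"rz":-0.15,"grip":0}
    - {"x":-5,"y":-50,"z":55,"rx":0,"ry":0,"rz":-0.32,"grip":0}
    - {"x":-10,"y":-100,"z":55,"rx":0,"ry":0,"rz":-0.49,"grip":0}
    - {"x":-15,"y":-150,"z":55,"rx":0,"ry":0,"rz":-0.66,"grip":0}

```text
clock: 12.98
eef_pos: [0.5049, -0.1845, 0.1847]
tool_rot: [[0.709, 0.705, 0.001], [0.705, -0.709, -0.0], [0.0, 0.001, -1.0]]
contact_force: [0.8, 0.4, -1.6]
gripper_width: 0.103
grasp_force: 25.0
```

>>> send_rows:
  increments:
    - {"x":-5,"y":-50,"z":0,"rx":0,"ry":0,"rz":-0.17,"grip":0}
    - {"x":-12,"y":-104,"z":0,"rx":0,"ry":0,"rz":-0.34,"grip":0}
    - {"x":-12,"y":-104,"z":0,"rx":0,"ry":0,"rz":-0.51,"grip":0}
    - {"x":-12,"y":-104,"z":-20,"rx":0,"ry":0,"rz":-0.68,"grip":0}
    - {"x":-12,"y":-104,"z":-50,"rx":0,"ry":0,"rz":-0.85,"grip":0}

```text
clock: 13.6
eef_pos: [0.4936, -0.2874, 0.1346]
tool_rot: [[0.998, -0.068, 0.002], [-0.068, -0.998, -0.001], [0.002, 0.001, -1.0]]
contact_force: [0.3, -0.2, -1.2]
gripper_width: 0.1
grasp_force: 25.0
```

>>> send_rows:
  increments:
    - {"x":0,"y":0,"z":-10,"rx":0,"ry":0,"rz":-0.1,"grip":0}
    - {"x":0,"y":0,"z":-40,"rx":0,"ry":0,"rz":-0.1,"grip":0}
    - {"x":0,"y":0,"z":-60,"rx":0,"ry":0,"rz":-0.1,"grip":0}
    - {"x":0,"y":0,"z":-70,"rx":0,"ry":0,"rz":-0.1,"grip":0}
    - {"x":0,"y":0,"z":-70,"rx":0,"ry":0,"rz":-0.1,"grip":0}

```text
clock: 14.22
eef_pos: [0.493, -0.2869, 0.0642]
tool_rot: [[0.987, -0.16, -0.001], [-0.16, -0.987, 0.0], [-0.001, -0.0, -1.0]]
contact_force: [-0.3, -0.3, -1.5]
gripper_width: 0.108
grasp_force: 25.0
```

>>> send_rows:
  increments:
    - {"x":0,"y":0,"z":-3,"rx":0,"ry":0,"rz":0,"grip":0}
    - {"x":0,"y":0,"z":-5,"rx":0,"ry":0,"rz":0,"grip":0}
    - {"x":0,"y":0,"z":-5,"rx":0,"ry":0,"rz":0,"grip":0}

```text
clock: 14.6
eef_pos: [0.4932, -0.2871, 0.0597]
tool_rot: [[0.987, -0.159, 0.0], [-0.159, -0.987, -0.0], [0.0, 0.0, -1.0]]
contact_force: [0.4, -0.2, -1.7]
gripper_width: 0.102
grasp_force: 25.0
```

>>> send_rows:
  increments:
    - {"x":0,"y":0,"z":0,"rx":0,"ry":0,"rz":0,"grip":15}
    - {"x":0,"y":0,"z":0,"rx":0,"ry":0,"rz":0,"grip":40}
    - {"x":0,"y":0,"z":0,"rx":0,"ry":0,"rz":0,"grip":40}
    - {"x":0,"y":0,"z":30,"rx":0,"ry":0,"rz":0,"grip":40}
    - {"x":0,"y":0,"z":78,"rx":0,"ry":0,"rz":0,"grip":40}

```text
clock: 15.22
eef_pos: [0.4922, -0.2865, 0.1372]
tool_rot: [[0.987, -0.159, -0.002], [-0.159, -0.987, 0.001], [-0.003, -0.001, -1.0]]
contact_force: [1.0, 0.5, 0.1]
gripper_width: 0.403
grasp_force: 0.0
```

>>> send_rows:
  increments:
    - {"x":-50,"y":12,"z":0,"rx":0,"ry":0,"rz":-0.15,"grip":40}
    - {"x":-99,"y":24,"z":0,"rx":0,"ry":0,"rz":-0.31,"grip":40}
    - {"x":-99,"y":24,"z":0,"rx":0,"ry":0,"rz":-0.31,"grip":40}

```text
clock: 15.6
eef_pos: [0.391, -0.2627, 0.1377]
tool_rot: [[0.89, -0.456, -0.001], [-0.456, -0.89, -0.0], [-0.001, 0.001, -1.0]]
contact_force: [0.4, 0.1, 0.5]
gripper_width: 0.402
grasp_force: 0.0
```

Run:
```python
from h import *
s=read_state();print(s['clock'],s['eef_pos'],s['tool_rot'][:2,0])
c=shot('side','side10');W=pts(c);Z=W[...,2]
for n,u0,u1 in(('k1',288,330),('k2',243,282)):
    m=np.zeros(Z.shape,bool);m[275:330,u0:u1]=1
    hsv=cv2.cvtColor(c['pixels'],cv2.COLOR_RGB2HSV)
    m&=(Z>.058)&(Z<.092)&(hsv[...,1]<60);p=W[m];r=cv2.minAreaRect(p[:,:2].astype(np.float32)*1000)
    d=np.linalg.svd(p[:,:2]-p[:,:2].mean(0),full_matrices=False)[2][0];print(n,len(p),p.mean(0).round(4),Z[m].max().round(3),r,d,np.arctan(d[1]/d[0]))
a=c['pixels'][220:345,200:370,::-1]; cv2.imwrite('pics/c7.png',cv2.resize(a,(800,588),interpolation=2))
```

```text
15.6 [ 0.39103117 -0.26266403  0.13770592] [ 0.88993562 -0.45608558]
k1 307 [ 0.4947 -0.2911  0.076 ] 0.09 ((495.7096252441406, -287.9046630859375), (19.135120391845703, 58.59856033325195), 81.81758880615234) [ 0.9869311 -0.1611428] -0.16184847740379996
k2 305 [ 0.3947 -0.2673  0.076 ] 0.09 ((395.43927001953125, -264.49072265625), (14.716958999633789, 58.444435119628906), 64.62838745117188) [ 0.89139912 -0.45321917] -0.47037340513212234
```

View pics/c7.png

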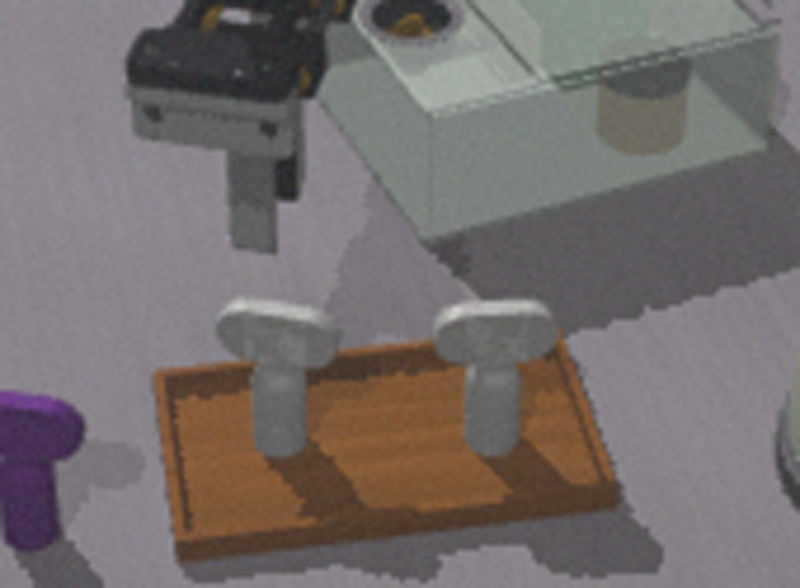

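Both keys stand in the tray at crop (493,400) and (280,400), and the gripper is above the second key. Same grasp again.

>>> send_rows:
  increments:
    - {"x":2,"y":-1,"z":-40,"rx":0,"ry":0,"rz":0,"grip":40}
    - {"x":2,"y":-1,"z":-78,"rx":0,"ry":0,"rz":0,"grip":40}
    - {"x":2,"y":-1,"z":-78,"rx":0,"ry":0,"rz":0,"grip":25}
    - {"x":2,"y":-1,"z":-78,"rx":0,"ry":0,"rz":0,"grip":0}
    - {"x":2,"y":-1,"z":-78,"rx":0,"ry":0,"rz":0,"grip":0}
  newtons: 30

```text
clock: 16.27
eef_pos: [0.3971, -0.2645, 0.0608]
tool_rot: [[0.892, -0.452, 0.002], [-0.452, -0.892, -0.001], [0.002, -0.0, -1.0]]
contact_force: [0.2, 0.0, 0.5]
gripper_width: 0.12
grasp_force: 0.0
```

>>> send_rows:
  increments:
    - {"x":0,"y":0,"z":0,"rx":0,"ry":0,"rz":0,"grip":0}
    - {"x":0,"y":0,"z":10,"rx":0,"ry":0,"rz":0,"grip":0}
    - {"x":0,"y":0,"z":50,"rx":0,"ry":0,"rz":0,"grip":0}
    - {"x":0,"y":0,"z":100,"rx":0,"ry":0,"rz":0.15,"grip":0}
    - {"x":15,"y":30,"z":120,"rx":0,"ry":0,"rz":0.32,"grip":0}

```text
clock: 16.9
eef_pos: [0.4114, -0.2356, 0.1829]
tool_rot: [[0.989, -0.148, 0.003], [-0.148, -0.989, -0.002], [0.003, 0.002, -1.0]]
contact_force: [0.7, 1.3, -2.2]
gripper_width: 0.107
grasp_force: 30.0
```

>>> send_rows:
  increments:
    - {"x":25,"y":47,"z":0,"rx":0,"ry":0,"rz":0.16,"grip":0}
    - {"x":50,"y":94,"z":0,"rx":0,"ry":0,"rz":0.3,"grip":0}
    - {"x":75,"y":141,"z":0,"rx":0,"ry":0,"rz":0.3,"grip":0}
    - {"x":100,"y":180,"z":0,"rx":0,"ry":0,"rz":0.3,"grip":0}
    - {"x":112,"y":202,"z":0,"rx":0,"ry":0,"rz":0.3,"grip":0}

```text
clock: 17.52
eef_pos: [0.524, -0.0297, 0.1804]
tool_rot: [[0.988, 0.152, 0.001], [0.152, -0.988, 0.0], [0.001, -0.0, -1.0]]
contact_force: [-0.5, -0.3, -1.4]
gripper_width: 0.106
grasp_force: 30.0
```

>>> send_rows:
  increments:
    - {"x":0,"y":0,"z":0,"rx":0,"ry":0,"rz":0,"grip":0}
    - {"x":0,"y":0,"z":0,"rx":0,"ry":0,"rz":0,"grip":0}
    - {"x":0,"y":0,"z":0,"rx":0,"ry":0,"rz":0,"grip":0}

```text
clock: 17.9
eef_pos: [0.5227, -0.0331, 0.1797]
tool_rot: [[0.989, 0.148, 0.0], [0.148, -0.989, -0.0], [-0.0, 0.0, -1.0]]
contact_force: [-0.4, 0.5, -0.6]
gripper_width: 0.105
grasp_force: 30.0
```

```bash
python3 foot.py side11;python3 foot.py side12
```

```text
[ 0.5228 -0.033   0.1797] [0.9889 0.1484] [-0.0851  0.0429 -0.5249]
barrel 128 [-0.0015  0.0003  0.0577  0.0106] world [ 0.5214 -0.0335  0.1253]
[ 0.5229 -0.0328  0.1797] [0.9889 0.1485] [-0.7731 -0.6663  0.2486]
barrel 128 [-0.0014  0.0007  0.0323  0.0391] world [ 0.5216 -0.0337  0.1253]
```

>>> send_rows:
  increments:
    - {"x":1,"y":0,"z":-15,"rx":0,"ry":0,"rz":0,"grip":0}
    - {"x":1,"y":0,"z":-28,"rx":0,"ry":0,"rz":0,"grip":0}
    - {"x":1,"y":0,"z":-35,"rx":0,"ry":0,"rz":0,"grip":0}
    - {"x":1,"y":0,"z":-39,"rx":0,"ry":0,"rz":0,"grip":0}
    - {"x":1,"y":0,"z":-39,"rx":0,"ry":0,"rz":0,"grip":0}

```text
clock: 18.62
eef_pos: [0.524, -0.032, 0.1402]
tool_rot: [[0.989, 0.15, -0.0], [0.15, -0.989, 0.0], [-0.0, -0.0, -1.0]]
contact_force: [-0.5, -0.0, -0.4]
gripper_width: 0.102
grasp_force: 30.0
```

>>> send_rows:
  increments:
    - {"x":0,"y":-0.5,"z":-4,"rx":0,"ry":0,"rz":0,"grip":0}
    - {"x":0,"y":-0.5,"z":-8,"rx":0,"ry":0,"rz":0,"grip":0}
    - {"x":0,"y":-0.5,"z":-10,"rx":0,"ry":0,"rz":0,"grip":0}
    - {"x":0,"y":-0.5,"z":-10,"rx":0,"ry":0,"rz":0,"grip":0}

```text
clock: 19.12
eef_pos: [0.524, -0.0325, 0.1303]
tool_rot: [[0.989, 0.15, -0.0], [0.15, -0.989, 0.0], [-0.0, -0.0, -1.0]]
contact_force: [-0.3, 0.9, -1.3]
gripper_width: 0.1
grasp_force: 30.0
```

>>> send_rows:
  increments:
    - {"x":0,"y":0.2,"z":0,"rx":0,"ry":0,"rz":0.12,"grip":0}
    - {"x":-0.1,"y":0.4,"z":0,"rx":0,"ry":0,"rz":0.24,"grip":0}
    - {"x":-0.2,"y":0.6,"z":0,"rx":0,"ry":0,"rz":0.36,"grip":0}
    - {"x":-0.3,"y":0.7,"z":0,"rx":0,"ry":0,"rz":0.48,"grip":0}
    - {"x":-0.4,"y":0.8,"z":0,"rx":0,"ry":0,"rz":0.6,"grip":0}

```text
clock: 19.75
eef_pos: [0.5238, -0.031, 0.1306]
tool_rot: [[0.729, 0.685, 0.0], [0.685, -0.729, 0.001], [0.001, -0.001, -1.0]]
contact_force: [-0.6, 3.9, -0.9]
gripper_width: 0.107
grasp_force: 30.0
```

>>> send_rows:
  increments:
    - {"x":-0.1,"y":0.1,"z":0,"rx":0,"ry":0,"rz":0.12,"grip":0}
    - {"x":-0.3,"y":0.2,"z":0,"rx":0,"ry":0,"rz":0.24,"grip":0}
    - {"x":-0.4,"y":0.3,"z":0,"rx":0,"ry":0,"rz":0.36,"grip":0}
    - {"x":-0.6,"y":0.4,"z":0,"rx":0,"ry":0,"rz":0.48,"grip":0}
    - {"x":-0.8,"y":0.4,"z":0,"rx":0,"ry":0,"rz":0.6,"grip":0}

```text
clock: 20.38
eef_pos: [0.5224, -0.0304, 0.1305]
tool_rot: [[0.214, 0.977, -0.001], [0.977, -0.214, 0.001], [0.001, -0.001, -1.0]]
contact_force: [-4.0, 5.8, 2.6]
gripper_width: 0.101
grasp_force: 30.0
```

>>> send_rows:
  increments:
    - {"x":0,"y":0,"z":0,"rx":0,"ry":0,"rz":0.06,"grip":0}
    - {"x":0,"y":0,"z":0,"rx":0,"ry":0,"rz":0.06,"grip":0}
    - {"x":0,"y":0,"z":0,"rx":0,"ry":0,"rz":0.06,"grip":0}
    - {"x":0,"y":0,"z":0,"rx":0,"ry":0,"rz":0.06,"grip":0}

```text
clock: 20.88
eef_pos: [0.5223, -0.0305, 0.1304]
tool_rot: [[0.159, 0.987, -0.001], [0.987, -0.159, 0.001], [0.001, -0.001, -1.0]]
contact_force: [-3.7, 5.0, 0.6]
gripper_width: 0.104
grasp_force: 30.0
```

Run:
```python
from h import *
s=read_state();print(s['clock'],s['torque'],s['contact_force'])
c=shot('side','side13');W=pts(c);print('lid region z',np.nanpercentile(W[190:250,300:365,2],[5,50,95]).round(3), 'upper',np.nanpercentile(W[130:200,300:365,2],[50,80,95]).round(3))
```

```text
20.875 [ 1.36853262  1.05627739 -0.07616275] [-3.72937834  5.04059924  0.63742559]
lid region z [-0.     0.053  0.133] upper [0.001 0.15  0.27 ]
```

The lid is springing open. I'll wait for it, relax the side force and lift out.

>>> send_rows:
  increments:
    - {"x":-0.5,"y":0.5,"z":0,"rx":0,"ry":0,"rz":0,"grip":0}
    - {"x":-1,"y":1,"z":0,"rx":0,"ry":0,"rz":0,"grip":0}
    - {"x":-1,"y":1,"z":0,"rx":0,"ry":0,"rz":0,"grip":0}
    - {"x":-1,"y":1,"z":0,"rx":0,"ry":0,"rz":0,"grip":0}
    - {"x":-1,"y":1,"z":0,"rx":0,"ry":0,"rz":0,"grip":0}

```text
clock: 21.55
eef_pos: [0.522, -0.0303, 0.1305]
tool_rot: [[0.16, 0.987, 0.0], [0.987, -0.16, 0.0], [0.0, 0.0, -1.0]]
contact_force: [-1.1, 3.1, -0.7]
gripper_width: 0.101
grasp_force: 30.0
```

>>> send_rows:
  increments:
    - {"x":0,"y":0,"z":5,"rx":0,"ry":0,"rz":0,"grip":0}
    - {"x":0,"y":0,"z":12,"rx":0,"ry":0,"rz":0,"grip":0}
    - {"x":0,"y":0,"z":20,"rx":0,"ry":0,"rz":0,"grip":0}
    - {"x":0,"y":0,"z":40,"rx":0,"ry":0,"rz":0,"grip":0}
    - {"x":0,"y":0,"z":55,"rx":0,"ry":0,"rz":0,"grip":0}

```text
clock: 22.18
eef_pos: [0.5222, -0.0304, 0.1868]
tool_rot: [[0.16, 0.987, 0.001], [0.987, -0.16, -0.0], [-0.0, 0.001, -1.0]]
contact_force: [0.2, -0.1, 0.1]
gripper_width: 0.105
grasp_force: 30.0
```

```bash
python3 foot.py side14
python3 - <<'E'
from h import *
c=load('side14');W=pts(c);m=(W[...,2]>.1)&(W[...,0]>.62)&(W[...,0]<.78)&(W[...,1]>-.2)&(W[...,1]<.12);p=W[m]
print(len(p)); 
for z in(.12,.16,.2,.23): q=p[abs(p[:,2]-z)<.01]; print(z,len(q),np.median(q[:,0]) if len(q) else None,np.median(q[:,1]) if len(q) else None)
E
```

```text
[ 0.523  -0.0303  0.1884] [0.1599 0.9871] [ 0.6592 -0.1135  1.8467]
barrel 126 [-0.0034  0.0009 -0.0293 -0.0162] world [ 0.5234 -0.0338  0.134 ]
2111
0.12 289 0.7145083500430807 -0.011233421653094045
0.16 308 0.7258560205272361 -0.00853221203446941
0.2 221 0.7413379528208288 -0.035107881445390676
0.23 392 0.7392478745044987 -0.0076806953108546905
```

>>> send_rows:
  increments:
    - {"x":-20,"y":-45,"z":0,"rx":0,"ry":0,"rz":-0.17,"grip":0}
    - {"x":-40,"y":-90,"z":0,"rx":0,"ry":0,"rz":-0.34,"grip":0}
    - {"x":-60,"y":-135,"z":0,"rx":0,"ry":0,"rz":-0.51,"grip":0}
    - {"x":-85,"y":-180,"z":0,"rx":0,"ry":0,"rz":-0.68,"grip":0}
    - {"x":-110,"y":-215,"z":0,"rx":0,"ry":0,"rz":-0.85,"grip":0}

```text
clock: 22.85
eef_pos: [0.4108, -0.2472, 0.1856]
tool_rot: [[0.851, 0.526, 0.0], [0.526, -0.851, -0.0], [0.0, 0.0, -1.0]]
contact_force: [0.0, 0.3, -2.0]
gripper_width: 0.108
grasp_force: 30.0
```

>>> send_rows:
  increments:
    - {"x":-16,"y":-19,"z":0,"rx":0,"ry":0,"rz":-0.17,"grip":0}
    - {"x":-16,"y":-19,"z":0,"rx":0,"ry":0,"rz":-0.34,"grip":0}
    - {"x":-16,"y":-19,"z":-15,"rx":0,"ry":0,"rz":-0.51,"grip":0}
    - {"x":-16,"y":-19,"z":-30,"rx":0,"ry":0,"rz":-0.68,"grip":0}
    - {"x":-16,"y":-19,"z":-45,"rx":0,"ry":0,"rz":-0.85,"grip":0}

```text
clock: 23.48
eef_pos: [0.3959, -0.2644, 0.1401]
tool_rot: [[0.957, -0.291, 0.0], [-0.291, -0.957, -0.0], [0.0, 0.0, -1.0]]
contact_force: [0.1, -0.1, -1.2]
gripper_width: 0.105
grasp_force: 30.0
```

>>> send_rows:
  increments:
    - {"x":0,"y":0,"z":-10,"rx":0,"ry":0,"rz":-0.17,"grip":0}
    - {"x":0,"y":0,"z":-35,"rx":0,"ry":0,"rz":-0.17,"grip":0}
    - {"x":0,"y":0,"z":-55,"rx":0,"ry":0,"rz":-0.17,"grip":0}
    - {"x":0,"y":0,"z":-65,"rx":0,"ry":0,"rz":-0.17,"grip":0}
    - {"x":0,"y":0,"z":-65,"rx":0,"ry":0,"rz":-0.17,"grip":0}

```text
clock: 24.1
eef_pos: [0.3957, -0.2642, 0.0752]
tool_rot: [[0.896, -0.444, -0.001], [-0.444, -0.896, 0.0], [-0.001, -0.0, -1.0]]
contact_force: [-0.0, -0.8, -1.1]
gripper_width: 0.103
grasp_force: 30.0
```

```bash
python3 foot.py side15
python3 - <<'E'
from h import *
c=load('side15');a=c['pixels'][220:345,200:370,::-1]; cv2.imwrite('pics/c8.png',cv2.resize(a,(800,588),interpolation=2))
E
```

```text
[ 0.396  -0.2644  0.0757] [ 0.8962 -0.4437] [-0.4823  0.5302 -1.4031]
barrel 145 [-0.0024 -0.0014  0.016  -0.0203] world [ 0.3945 -0.2621  0.0213]
```

View pics/c8.png

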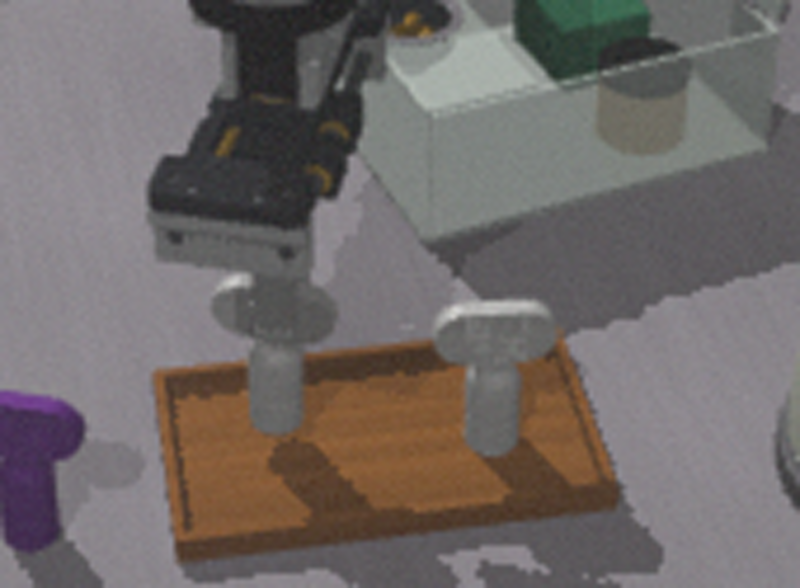

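The key hangs upright at crop (275,390), about 15 mm above the tray floor, and the first key stands at (493,400). I'll lower and release.

>>> send_rows:
  increments:
    - {"x":0,"y":0,"z":-7,"rx":0,"ry":0,"rz":0,"grip":0}
    - {"x":0,"y":0,"z":-12,"rx":0,"ry":0,"rz":0,"grip":0}
    - {"x":0,"y":0,"z":-14,"rx":0,"ry":0,"rz":0,"grip":0}
    - {"x":0,"y":0,"z":-14,"rx":0,"ry":0,"rz":0,"grip":0}

```text
clock: 24.65
eef_pos: [0.3959, -0.2643, 0.0614]
tool_rot: [[0.896, -0.444, -0.0], [-0.444, -0.896, 0.0], [-0.0, -0.0, -1.0]]
contact_force: [-0.8, 0.6, -1.1]
gripper_width: 0.101
grasp_force: 30.0
```

>>> send_rows:
  increments:
    - {"x":0,"y":0,"z":-1,"rx":0,"ry":0,"rz":0,"grip":0}
    - {"x":0,"y":0,"z":-1,"rx":0,"ry":0,"rz":0,"grip":0}

```text
clock: 24.9
eef_pos: [0.3961, -0.2644, 0.0608]
tool_rot: [[0.896, -0.444, 0.0], [-0.444, -0.896, -0.0], [0.0, 0.0, -1.0]]
contact_force: [-1.5, 0.5, 4.2]
gripper_width: 0.104
grasp_force: 30.0
```

Contact with the floor (4 N up). Releasing and retreating.

>>> send_rows:
  increments:
    - {"x":0,"y":0,"z":0,"rx":0,"ry":0,"rz":0,"grip":15}
    - {"x":0,"y":0,"z":0,"rx":0,"ry":0,"rz":0,"grip":40}
    - {"x":0,"y":0,"z":0,"rx":0,"ry":0,"rz":0,"grip":40}
    - {"x":0,"y":0,"z":30,"rx":0,"ry":0,"rz":0,"grip":40}
    - {"x":0,"y":0,"z":80,"rx":0,"ry":0,"rz":0,"grip":40}

```text
clock: 25.52
eef_pos: [0.395, -0.2637, 0.1403]
tool_rot: [[0.896, -0.444, -0.003], [-0.444, -0.896, 0.002], [-0.003, -0.001, -1.0]]
contact_force: [0.2, 0.6, 0.3]
gripper_width: 0.401
grasp_force: 0.0
```

>>> send_rows:
  increments:
    - {"x":5,"y":0,"z":50,"rx":0,"ry":0,"rz":0,"grip":40}
    - {"x":15,"y":0,"z":100,"rx":0,"ry":0,"rz":0,"grip":40}
    - {"x":15,"y":0,"z":100,"rx":0,"ry":0,"rz":0,"grip":40}
    - {"x":15,"y":0,"z":100,"rx":0,"ry":0,"rz":0,"grip":40}

```text
clock: 26.02
eef_pos: [0.4105, -0.2642, 0.2399]
tool_rot: [[0.896, -0.444, -0.0], [-0.444, -0.896, 0.0], [-0.001, 0.0, -1.0]]
contact_force: [0.0, 0.4, -0.6]
gripper_width: 0.398
grasp_force: 0.0
```

Run:
```python
from h import *
c=shot('side','side16');W=pts(c);Z=W[...,2];hsv=cv2.cvtColor(c['pixels'],cv2.COLOR_RGB2HSV)
for n,u0,u1 in(('k1',288,330),('k2',243,282)):
    m=np.zeros(Z.shape,bool);m[270:330,u0:u1]=1
    m&=(Z>.058)&(Z<.1)&(hsv[...,1]<60);p=W[m];print(n,len(p),p.mean(0).round(4),np.percentile(Z[m],98).round(3))
cv2.imwrite('pics/final.png',c['pixels'][:,:,::-1])
```

```text
k1 311 [ 0.4947 -0.2911  0.0758] 0.089
k2 304 [ 0.3937 -0.2667  0.076 ] 0.089
```

View pics/final.png

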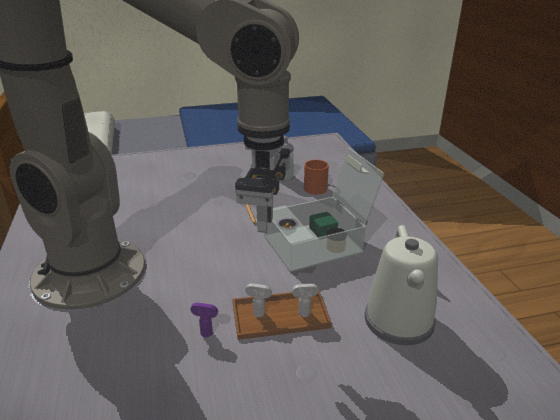

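The lid stands open at (360,185), both keys are upright in the tray at (260,300) and (305,300), the spoon lies on the dresser, and the kettle, mug and purple key look undisturbed. Handing in.

```bash
python3 -c "
from rig import *
print(hand_in())"
```

```text
the job is handed in; nothing more can be done
None
```

The job is handed in, with no verdict returned: the second key turned the latch, the lid stands open, both keys are upright in the tray, the spoon is on the dresser, and the last picture showed the kettle and mug in place (the shaker was hidden behind the arm).

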